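# Shift the mould vibrating table to its blue speed

### The job

The black-knobbed lever on the gearbox of the mould vibrating table stands in the slot marked white. With the fingertips, push it out into the cross channel, along that, and fully home into the slot marked with the blue tab, without putting it into any other slot on the way. Only push the knob, never grip it between the fingers, and leave everything else on the bench where it is.

Things in the scene. Friction and masses are not known exactly. Their poses are not given: they have to be found in the camera images.
- gearbox: white housing 180 (x) x 200 (y) mm, fixed to the worktop; the aluminium gate plate is its flat top, 91 mm above the worktop. Origin: on the worktop under the gate's centre; x points away from the robot (far), y left; turned up to 0.35 rad about the vertical. A steel shaking plate on rubber feet belongs to it (top 94 mm high, x +101 to +291 mm, y +-135 mm)
- gate: the gate plate, in the frame of the gearbox. A double H: a cross channel along y through the centre, and three columns at y = +26, 0, -26 mm, each with a slot from the cross channel to the near side (-x) and one to the far side (+x). Slots are 14 mm wide, with round-nosed teeth between them; in them the stem's centre can go to +-24 mm in x
- knob (a point): centre of the lever's black square knob (36 x 36 x 36 mm, steel cap on top), on a 10 mm rod that comes up through the gate. In the columns the knob stands about +49, 0 or -49 mm in the gearbox's y; fully home in a far or near slot about +45 or -45 mm in its x. It tips with the lever (up to 26 degrees), cannot be lifted and stays where it is left (2 to 4 N moves it)
- stem (a point): point on the lever's axis about where the rod passes the gate plate, 72.5 mm from the lever's ball pivot. The pivot lies 15.5 mm above the worktop under the gate's centre; the knob's centre is 145 mm from it along the lever (160 mm above the worktop when upright)
- lever_across (a joint): tip of the lever sideways, rad: about +0.34 in the left column (+y of gearbox), 0 in the middle, -0.34 in the right column
- lever_along (a joint): tip of the lever to far or near, rad: 0 in the cross channel (free play +-0.03), about +0.31 fully home in a far slot (+x of gearbox), -0.31 in a near slot
- knob_near: the -x side face of the knob (a 34 x 36 mm cheek, 9 mm thick); its origin and axes are those of the lever, at the pivot
- knob_far: the +x side face of the knob (a 34 x 36 mm cheek, 9 mm thick); its origin and axes are those of the lever, at the pivot
- knob_left: the +y side face of the knob (a 34 x 36 mm cheek, 9 mm thick); its origin and axes are those of the lever, at the pivot
- knob_right: the -y side face of the knob (a 34 x 36 mm cheek, 9 mm thick); its origin and axes are those of the lever, at the pivot
- tab_white: white tab, 36 (x) x 21 (y) mm and 2 mm thick, on the gate plate with its centre 54 mm from the gate's centre line in x, beyond the outer end of the slot that it names (same gearbox y as that slot); origin: centre of its underside. Always the near slot of the left column, where the lever starts
- tab_black: black tab, 36 (x) x 21 (y) mm and 2 mm thick, on the gate plate with its centre 54 mm from the gate's centre line in x, beyond the outer end of the slot that it names (same gearbox y as that slot); origin: centre of its underside. Always the far slot of the left column
- tab_blue: blue tab, 36 (x) x 21 (y) mm and 2 mm thick, on the gate plate with its centre 54 mm from the gate's centre line in x, beyond the outer end of the slot that it names (same gearbox y as that slot); origin: centre of its underside. One of the four slots of the middle and right columns; which one changes
- tab_red: red tab, 36 (x) x 21 (y) mm and 2 mm thick, on the gate plate with its centre 54 mm from the gate's centre line in x, beyond the outer end of the slot that it names (same gearbox y as that slot); origin: centre of its underside. One of the four slots of the middle and right columns; which one changes
- tab_yellow: yellow tab, 36 (x) x 21 (y) mm and 2 mm thick, on the gate plate with its centre 54 mm from the gate's centre line in x, beyond the outer end of the slot that it names (same gearbox y as that slot); origin: centre of its underside. One of the four slots of the middle and right columns; which one changes
- tab_green: green tab, 36 (x) x 21 (y) mm and 2 mm thick, on the gate plate with its centre 54 mm from the gate's centre line in x, beyond the outer end of the slot that it names (same gearbox y as that slot); origin: centre of its underside. One of the four slots of the middle and right columns; which one changes
- mould: blue chocolate mould slab 135 x 200 x 22 mm lying on the shaking plate; origin: centre of its underside; to be left alone
- jar: small glass jar with brass lid, diameter 48, height 70 mm, standing on the shaking plate; origin: centre of its underside; to be left alone
- spatula: spatula with black handle, 240 mm long, lying on the worktop at the gearbox's right side; origin: underneath its middle; to be left alone
- mug: white mug, diameter 80, height 90 mm; origin: centre of its underside; to be left alone
- spare_mould: second blue mould slab 135 x 200 x 22 mm on the worktop; origin: centre of its underside; to be left alone
- punnet: clear tray 130 x 170 x 60 mm of red berries; origin: centre of its underside; to be left alone
- tub: open white plastic tub 160 x 200 x 110 mm; origin: centre of its underside; to be left alone

How it is judged:
By the outcome, as a careful person would: the job done as asked, in the order asked, and still so for the second after the job is handed in, with the robot touching nothing.
It also fails if it takes over 45 s, if anything falls off the work surface, if the arm or the gripper's body presses on something with over 40 N, if the wrist force passes 120 N, or if a joint passes its speed limit or range.

### The arm

A 6-joint arm with a two-finger parallel gripper is mounted at the origin on the work surface. World frame = base frame: x ahead of the robot, y to its left, z up, the work surface at z = 0. Lengths are in mm, angles in rad, forces in N, time in s.
With the tool pointing down it reaches from about 350 to 875 mm from the base axis. Payload 4.2 kg.
Tool frame: the origin (TCP) lies between the finger pads; the fingertips stand 11 mm ahead of it and the grasp point (between the pads) lies 8 mm behind it; z points along the fingers, y is the direction in which the jaws open and shut (so a half turn about z gives the same grasp; the last joint's range is limited). The gripper opens to 85 mm and grips with 20 to 120 N. Pads are 22 mm wide; open, the fingers measure 114 mm over their backs; the gripper's body (76 mm by 85 mm) begins 54 mm behind the grasp point. The pads swing forward as they close: fully open they stand 13 mm farther back than shut.
Start: joints at [-0.885, 0.385, 0.008, 0, -1.194, -0.259], TCP at [258.737, -568.906, 242.312] pointing down, gripper open.
Joint ranges: [-3.14, 3.14], [-1.21, 2.06], [-1.07, 1.41], [-3.16, 2.05], [-2.99, -0.16], [-3.1, 3.1]. Speed limits (rad/s): [2.79, 2.79, 3.14, 3.14, 3.14, 3.14].

### API

Orientations are given as a unit quaternion [x, y, z, w].
In Python, from bench import * gives the robot as it stands. The module is installed in compiled form; this text tells all that it offers.
- The arm moves only by the tool drive_tool, never from a script. Its argument "increments" is a list of rows, each a list of 3 entries, a list of its own where there are three numbers: the gripper command: -1 is shut, 1 is fully open, values between are in proportion, then the shift along the tool's x, y, z scaled (see below), then the turn about the tool's z scaled (see below). In form: [[hand, [tx, ty, tz], turn], ...]. A call has 1 to 20 rows; each row shifts and turns the commanded pose from where the row before left it, along the tool's axes as they then stand; what a row does not reach is not made up. The controller multiplies each number of a shift by 0.3 m and each number of a turn by 2 rad. A row lasts 1/8 s, in which the tool goes at most 62.5 mm and 10.7 degrees, less where a joint would pass 70% of its speed; a pose out of reach is approached as far as the arm can. A call with a number of a shift or a turn outside -1 to 1 is refused whole. A call with a gripper value outside its range is refused whole. The fingers move at their own pace and stop on an object; the grip force is fixed at half the most. Time passes only in rows, so rows that do not move let the fingers close. It gives the time, the measured TCP pose, the force and the opening at its end, in the units of the state.
- read_state(): the state, without advancing time (a new reading comes with each control period).
- get_image(name): name is "scene" or "side" or "wrist"; returns the picture (400x640x3 uint8, red, green, blue); there is no depth.
- calibration(name): a dict with "fovy" (degrees; the focal length in pixels is half the picture's height over the tangent of half this angle, whatever the lens; pixels are square), "cx", "cy" (the principal point, pixels), "R" (3x3) and "t" (3): a world point X has camera coordinates R X + t. Camera axes: x right, y down, z forward; pixel columns grow to the right and rows downward; lengths in mm; the calibration is good to about 2 mm. A picture is of the moment at which its call begins: read the wrist's pose just before it. calibration takes no time and is no camera call; for the wrist camera it gives the pose at the moment of the call.
- job_done(): hands the job in, once; it reports no verdict.
The state is a dict: "clock": time; "joints": joint angles; "joint_vel": joint speeds; "joint_efforts": joint torques, N m; "position": TCP position; "ee_rot": TCP orientation; "contact_force": force on the tool from outside, world axes, zero at the start; "wrist_torque": the same for the moment, N m; "gripper_width": finger opening in mm.
Only numpy, scipy, OpenCV 4.12 (cv2) and the standard library are available. Lean on these libraries where they do the work, as an engineer would, in place of code of your own. Each camera call takes 0.05 s, during which the arm holds its last target.

## Working session

There is one attempt and no reset: what is moved stays moved. The work goes in short steps, Python scripts to look and compute and a tool call to move; the robot and the scene stay as the last step left them, time stands still between calls to the robot, and variables do not carry over. Pictures are saved under pics/ and viewed, and the job is handed in when it is done.

Besides the shell and the picture viewer there is one more tool, called after "Request:" as name(argument=value, ...), one argument or row to a line, values as JSON. drive_tool: Moves the arm, as the interface text tells. Shifts and turns lie within -1 to 1; 1 stands for 0.3 m of shift or 2 rad of turn. Its arguments: {"type":"object","properties":{"increments":{"type":"array"}},"required":["increments"]}

```bash
mkdir -p pics; python3 - <<'E'
from bench import *
import cv2
s=read_state(); print(s)
for n in ("scene","side","wrist"):
    c=calibration(n); print(n,c)
    cv2.imwrite(f"pics/{n}0.png",get_image(n)[:,:,::-1])
E
```

```text
{'clock': 0.0, 'joints': array([-8.85408254e-01,  3.85576082e-01,  6.58507703e-03, -4.77116542e-04,
       -1.19397758e+00, -2.58595559e-01]), 'joint_vel': array([ 0.00027291, -0.00043952,  0.00021267, -0.0004425 ,  0.00054997,
        0.00046245]), 'joint_efforts': array([-1.17047166e-04, -3.92290807e+01,  1.88403583e+01,  4.18614686e+00,
       -4.52326130e-03,  3.46057391e-06]), 'position': array([ 258.49415993, -568.41575909,  241.19706152]), 'ee_rot': array([-2.11694179e-01,  9.77335329e-01,  1.06818633e-03, -2.96337609e-04]), 'contact_force': array([ 0.71316279, -0.06617405,  0.77322439]), 'wrist_torque': array([ 0.02733901, -0.04130602, -0.04807128]), 'gripper_width': 85.39042155183506}
scene {'fovy': 50.614953944483275, 'cx': 319.27225188643735, 'cy': 202.31632287116523, 'R': array([[ 0.49823676,  0.86704058, -0.00087005],
       [ 0.62742321, -0.3612351 , -0.68981832],
       [-0.59841477,  0.34314696, -0.72398199]]), 't': array([-301.84869826, -300.4384697 , 1782.44634862])}
side {'fovy': 44.9578475779238, 'cx': 316.4585816263736, 'cy': 197.66984746146085, 'R': array([[-0.84388401, -0.53651717,  0.00301811],
       [-0.40182252,  0.6282762 , -0.66618892],
       [ 0.35552559, -0.56339892, -0.74577692]]), 't': array([ 482.67836242,  296.38007276, 1283.62951825])}
wrist {'fovy': 65.77822332452169, 'cx': 318.1801828441107, 'cy': 199.1133875120208, 'R': array([[-0.41444171,  0.91007254,  0.00245659],
       [ 0.86769439,  0.39432592,  0.30267726],
       [ 0.27448956,  0.12757365, -0.95308994]]), 't': array([623.73964667, -38.16213816, 380.45102791])}
```

View pics/scene0.png

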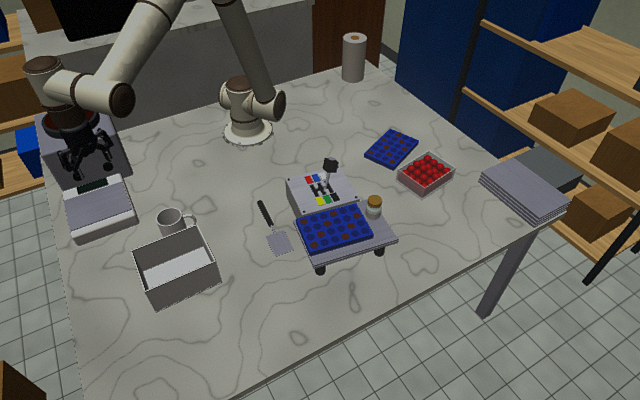

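View pics/side0.png

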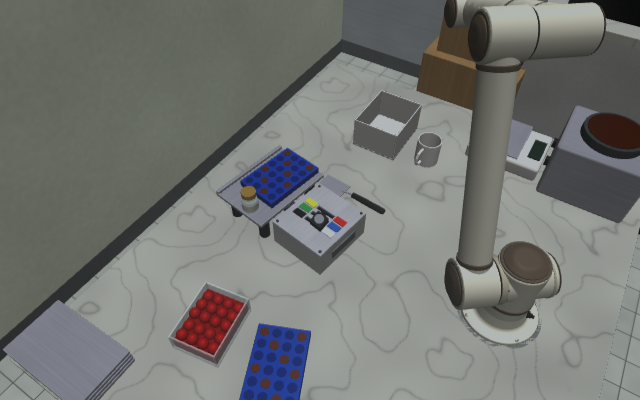

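View pics/wrist0.png

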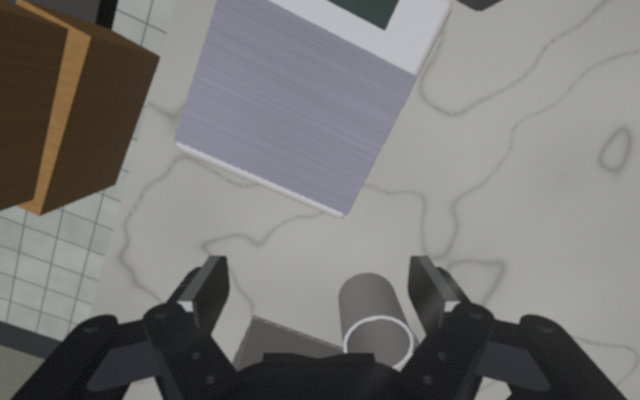

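```bash
python3 - <<'E'
import cv2
a=cv2.imread("pics/scene0.png")[140:280,260:400]
b=cv2.imread("pics/side0.png")[140:280,240:380]
cv2.imwrite("pics/s_z.png",cv2.resize(a,(600,600),interpolation=cv2.INTER_CUBIC))
cv2.imwrite("pics/d_z.png",cv2.resize(b,(600,600),interpolation=cv2.INTER_CUBIC))
E
```

```text
(no output)
```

View pics/s_z.png

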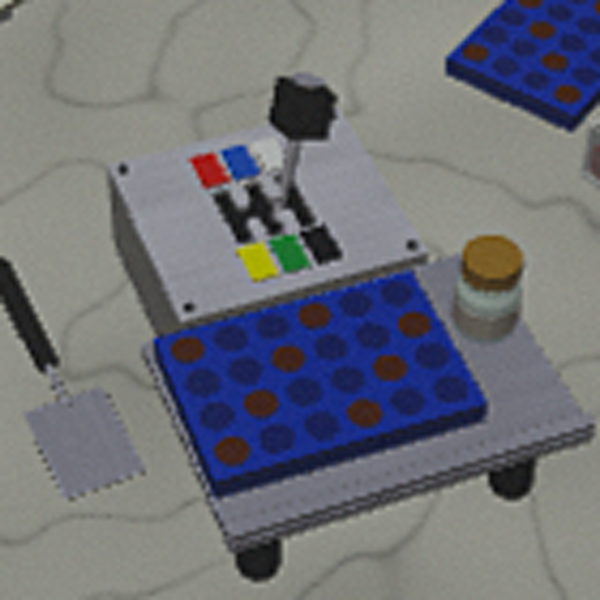

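View pics/d_z.png

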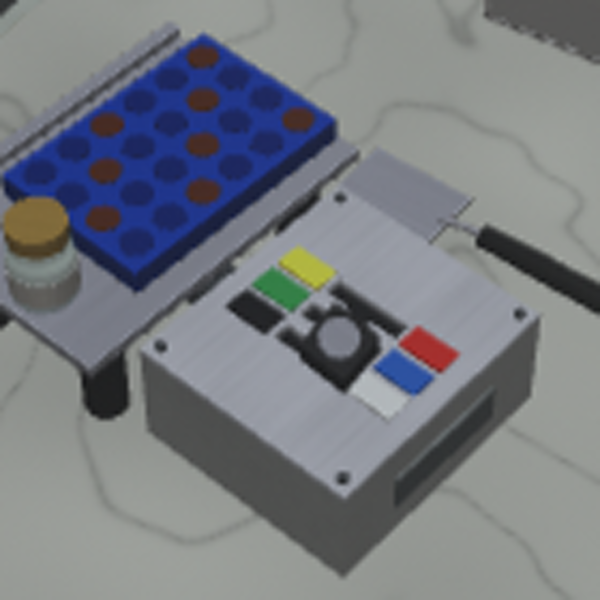

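Both views show blue as the near tab of the middle column. White is near-left, red is near-right, and green, yellow and black are on the far side. Next I'll fit the gearbox pose.

```bash
cat > fit.py <<'E'
from bench import *
import numpy as np
from scipy.optimize import least_squares
def proj(c,X):
    p=X@np.array(c["R"]).T+np.array(c["t"]); f=200/np.tan(np.radians(c["fovy"])/2)
    return np.c_[f*p[:,0]/p[:,2]+c["cx"], f*p[:,1]/p[:,2]+c["cy"]]
T=dict(black=(54,26),blue=(-54,0),green=(54,0),red=(-54,-26),yellow=(54,-26))
S=dict(yellow=(258,262),green=(290,253),black=(321,245),red=(210,170),blue=(240,162))
D=dict(yellow=(307,268),green=(282,288),black=(255,311),red=(429,350),blue=(404,372))
screw=None
k=140/600
names=list(T)
loc=np.array([(*T[n],93.) for n in names])
us=np.array([S[n] for n in names])*k+[260-.4,140-.4]
ud=np.array([D[n] for n in names])*k+[240-.4,140-.4]
def W(p,L):
    c,s=np.cos(p[2]),np.sin(p[2]); return np.c_[p[0]+c*L[:,0]-s*L[:,1],p[1]+s*L[:,0]+c*L[:,1],L[:,2]]
cs,cd=calibration("scene"),calibration("side")
for m in ("s","d","sd"):
    def r(p):
        o=[]
        if "s" in m:o.append((proj(cs,W(p,loc))-us).ravel())
        if "d" in m:o.append((proj(cd,W(p,loc))-ud).ravel())
        return np.concatenate(o)
    q=least_squares(r,[500,0,0.]); print(m,q.x,np.abs(q.fun).max())
P=q.x
if __name__=="__main__":
    def knob(al,ac):
        # lever axis direction
        d=np.array([np.tan(al),np.tan(ac),1]); d/=np.linalg.norm(d); return d
    L=np.array([knob(-.31,.34)*145+[0,0,15.5], knob(-.31,.34)*163+[0,0,15.5],knob(0,.34)*145+[0,0,15.5],knob(0,0)*145+[0,0,15.5],knob(-.31,0)*145+[0,0,15.5]])
    print(L);print(W(P,L)); print((proj(cs,W(P,L[:2]))-[260,140])/k,(proj(cd,W(P,L[:2]))-[240,140])/k)
E
python3 fit.py
```

```text
s [ 5.32614216e+02  5.00053142e+01 -1.61135214e-01] 0.1190669126533237
d [ 5.30020108e+02  5.14857722e+01 -1.60269606e-01] 0.1954137866329404
sd [ 5.30894195e+02  5.08679869e+01 -1.60970607e-01] 0.539535001294638
[[-41.91882696  46.29085777 146.36240267]
 [-47.12254341  52.03730908 162.60739059]
 [  0.          48.35562836 152.1994265 ]
 [  0.           0.         160.5       ]
 [-44.23350228   0.         153.58836763]]
[[496.93661678 103.27900116 146.36240267]
 [492.72119322 109.78519603 162.60739059]
 [538.64445868  98.59848254 152.1994265 ]
 [530.89419547  50.86798689 160.5       ]
 [487.23253582  57.95757082 153.58836763]]
[[299.08409964 104.42654199]
 [303.85023184  82.75245209]] [[341.06099046 349.82431436]
 [341.43007522 343.02979138]]
```

Blue is the near slot of the middle column. The gearbox is at about (531, 51) mm, yaw -0.161. I'll shut the fingers, align the tool with the gearbox and go to the near side of the knob at a safe height.

Request:
drive_tool(
  increments=[
    [-1,[0,0,0],0.0735],
    [-1,[0,0,0],0.0735],
    [-1,[0,0,0],0.0735],
    [-1,[0,0,0],0.0735],
    [-1,[-0.0185,0.167,0],0],
    [-1,[-0.0185,0.167,0],0],
    [-1,[-0.0185,0.167,0],0],
    [-1,[-0.0185,0.167,0],0],
    [-1,[-0.0185,0.167,0],0],
    [-1,[-0.0185,0.167,0],0],
    [-1,[-0.0185,0.167,0],0],
    [-1,[-0.0185,0.167,0],0],
    [-1,[-0.0185,0.167,0],0],
    [-1,[-0.0185,0.167,0],0],
    [-1,[-0.0185,0.167,0],0],
    [-1,[-0.0185,0.167,0],0],
    [-1,[-0.0185,0.167,0],0],
    [-1,[-0.0185,0.167,0],0],
  ],
)

```text
clock: 2.4
position: [448.0, 112.6, 242.3]
ee_rot: [0.08, 0.997, 0.0, -0.0]
contact_force: [0.4, -0.6, -0.4]
gripper_width: 0.2
```

```bash
cat > loc.py <<'E'
from fit import *
from scipy.spatial.transform import Rotation as R
s=read_state(); p=s["position"]; M=R.from_quat(s["ee_rot"]).as_matrix()
c,sn=np.cos(P[2]),np.sin(P[2]); d=p-[P[0],P[1],0]
print("t",s["clock"],"local",c*d[0]+sn*d[1],-sn*d[0]+c*d[1],p[2]); 
G=np.array([[c,sn,0],[-sn,c,0],[0,0,1]])
print("tool axes in gearbox\n",(G@M).round(3)); print("F local",G@s["contact_force"],s["gripper_width"])
E
python3 loc.py | grep -v "^s\|^d"
```

```text
t 2.4 local -91.73919605281628 47.64138684314767 242.30480120438017
tool axes in gearbox
 [[-1. -0. -0.]
 [-0.  1.  0.]
 [ 0.  0. -1.]]
F local [ 0.50151306 -0.54281696 -0.38983693] 0.23876938742117987
```

Request:
drive_tool(
  increments=[
    [-1,[0,0,0.104],0],
    [-1,[0,0,0.104],0],
    [-1,[0,0,0.104],0],
    [-1,[0,0,0],0],
  ],
)

```text
clock: 2.9
position: [446.4, 110.0, 146.7]
ee_rot: [0.081, 0.997, -0.002, -0.002]
contact_force: [0.6, -0.3, 0.8]
gripper_width: -0.2
```

```bash
cat > look.py <<'E'
from bench import *
import cv2,sys,numpy as np
a=cv2.resize(get_image("scene")[130:250,270:390,::-1],(400,400),interpolation=cv2.INTER_CUBIC)
b=cv2.resize(get_image("side")[150:270,260:380,::-1],(400,400),interpolation=cv2.INTER_CUBIC)
cv2.imwrite(f"pics/{sys.argv[1]}.png",np.hstack([a,b]))
E
python3 look.py p1
```

```text
(no output)
```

View pics/p1.png

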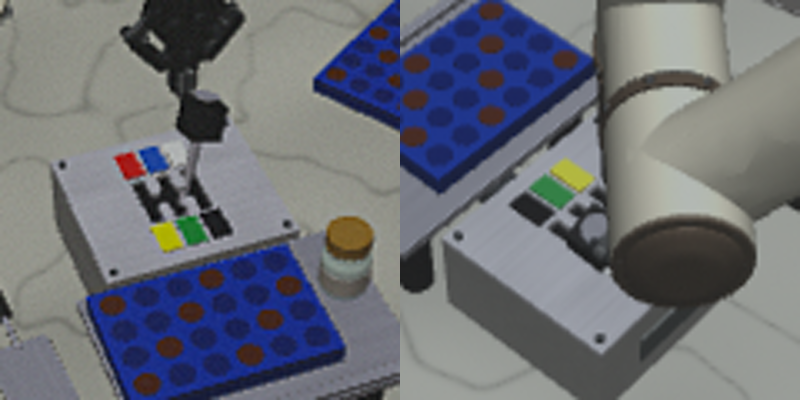

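The fingertips are just behind the knob on its near side, and the knob is untouched. I'll push +x in steps.

Request:
drive_tool(
  increments=[
    [-1,[-0.03,0,0],0],
    [-1,[-0.03,0,0],0],
    [-1,[-0.03,0,0],0],
    [-1,[-0.03,0,0],0],
    [-1,[-0.03,0,0],0],
    [-1,[0,0,0],0],
  ],
)

```text
clock: 3.75
position: [493.2, 103.6, 148.5]
ee_rot: [0.081, 0.997, -0.0, 0.0]
contact_force: [-1.0, 0.4, 0.7]
gripper_width: 0.4
```

```bash
python3 loc.py | grep -v "^s\|^d";python3 look.py p2
```

```text
t 3.75 local -45.69187216264359 45.95947593499626 148.48834632637286
tool axes in gearbox
 [[-1.     0.001  0.   ]
 [ 0.001  1.    -0.   ]
 [-0.    -0.    -1.   ]]
F local [-1.07105998  0.28162832  0.71341123] 0.35754772997736406
```

View pics/p2.png

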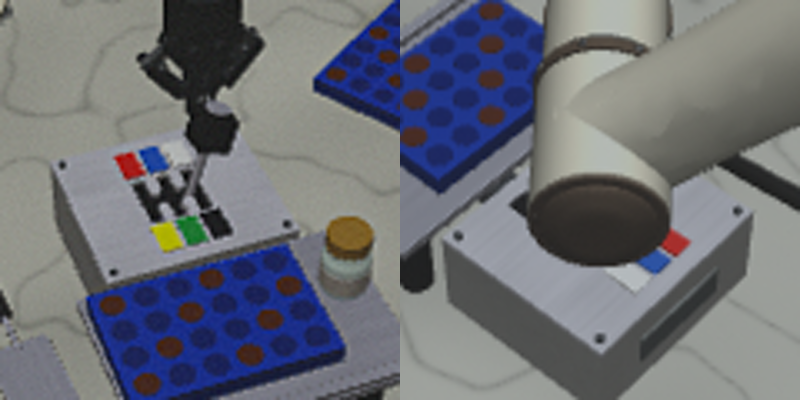

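```bash
cat > cap.py <<'E'
from fit import *
import sys
def ax(al,ac):
    d=np.array([np.tan(al),np.tan(ac),1]); return d/np.linalg.norm(d)
for ac in map(float,sys.argv[1].split(",")):
  for al in (-.31,-.2,-.1,0,.05):
    X=W(P,np.array([ax(al,ac)*163+[0,0,15.5],ax(al,ac)*145+[0,0,15.5],ax(al,ac)*124+[0,0,15.5]]))
    print(ac,al,"scene crop cap,knob,base",((proj(cs,X)-[270,130])/.3).round(0).tolist(),"side",((proj(cd,X)-[260,150])/.3).round(0).tolist()[0])
E
python3 cap.py 0.34 | grep cap
```

```text
0.34 -0.31 scene crop cap,knob,base [[203.0, 98.0], [199.0, 115.0], [195.0, 134.0]] side [199.0, 233.0]
0.34 -0.2 scene crop cap,knob,base [[211.0, 105.0], [206.0, 121.0], [201.0, 139.0]] side [182.0, 221.0]
0.34 -0.1 scene crop cap,knob,base [[217.0, 112.0], [212.0, 128.0], [205.0, 146.0]] side [167.0, 210.0]
0.34 0 scene crop cap,knob,base [[223.0, 122.0], [217.0, 136.0], [210.0, 153.0]] side [153.0, 200.0]
0.34 0.05 scene crop cap,knob,base [[226.0, 127.0], [220.0, 141.0], [212.0, 156.0]] side [146.0, 195.0]
```

Force is small and the image and contact model agree (lever_along ≈ -0.1). I need another ~16 mm to reach the channel centre.

Request:
drive_tool(
  increments=[
    [-1,[-0.02,0,0],0],
    [-1,[-0.02,0,0],0],
    [-1,[-0.012,0,0],0],
    [-1,[0,0,0],0],
  ],
)

```text
clock: 4.35
position: [508.2, 101.2, 148.7]
ee_rot: [0.081, 0.997, 0.0, 0.0]
contact_force: [-0.1, 0.2, 0.9]
gripper_width: 0.2
```

```bash
python3 loc.py | grep -v "^s\|^d";python3 look.py p3
```

```text
t 4.35 local -30.49079424073906 46.02374115702552 148.6574289337991
tool axes in gearbox
 [[-1.  0.  0.]
 [ 0.  1.  0.]
 [-0.  0. -1.]]
F local [-0.13509115  0.18162201  0.94382971] 0.15573930014119625
```

View pics/p3.png

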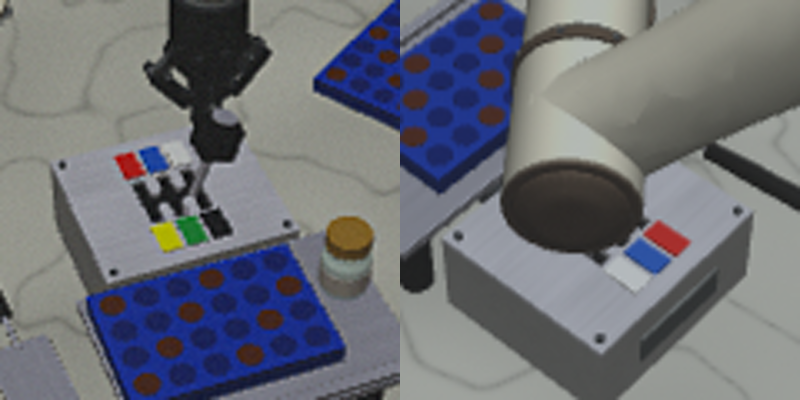

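Lever is about in the channel (along ≈ -0.01). Next I'll retreat, go to the left side, and turn the tool 90° so the knuckles stay clear of the knob.

Request:
drive_tool(
  increments=[
    [-1,[0.06,0,0],0],
    [-1,[0.04,0,-0.02],0],
    [-1,[0,0.1,0],0],
    [-1,[0,0.1,0],0],
    [-1,[0,0,0],0],
  ],
)

```text
clock: 5.08
position: [488.5, 167.0, 155.3]
ee_rot: [0.079, 0.997, 0.001, 0.001]
contact_force: [-0.5, -0.4, -0.2]
gripper_width: 0.1
```

```bash
python3 loc.py | grep -v "^s\|^d"; python3 -c "
from bench import *
print(read_state()['joints'])"
```

```text
t 5.075 local -60.463632400650994 107.78769956500871 155.31632922562102
tool axes in gearbox
 [[-1.    -0.002  0.002]
 [-0.002  1.     0.001]
 [-0.002  0.001 -1.   ]]
F local [-0.41010369 -0.49435495 -0.20647065] 0.14630042071702232
[ 6.44305975e-01  2.84761894e-01 -3.81834202e-01  5.57697948e-04
 -9.02190436e-01 -2.37401132e+00]
```

Request:
drive_tool(
  increments=[
    [-1,[0,0,0],-0.0873],
    [-1,[0,0,0],-0.0873],
    [-1,[0,0,0],-0.0873],
    [-1,[0,0,0],-0.0873],
    [-1,[0,0,0],-0.0873],
    [-1,[0,0,0],-0.0873],
    [-1,[0,0,0],-0.0873],
    [-1,[0,0,0],-0.0873],
    [-1,[0,0,0],-0.0873],
    [-1,[0,-0.1,0],0],
    [-1,[0,-0.1,0],0],
    [-1,[0,0,0],0],
  ],
)

```text
clock: 6.58
position: [548.3, 154.7, 154.6]
ee_rot: [-0.647, 0.762, -0.0, 0.0]
contact_force: [-0.3, -0.9, -0.3]
gripper_width: 0.4
```

```bash
python3 loc.py | grep -v "^s\|^d"; python3 look.py p4
```

```text
t 6.575 local 0.542390039155336 105.31792714173521 154.61950350283078
tool axes in gearbox
 [[-0.002 -1.     0.001]
 [-1.     0.002 -0.   ]
 [ 0.    -0.001 -1.   ]]
F local [-0.18670908 -0.96396526 -0.31434902] 0.42384862569274606
```

View pics/p4.png

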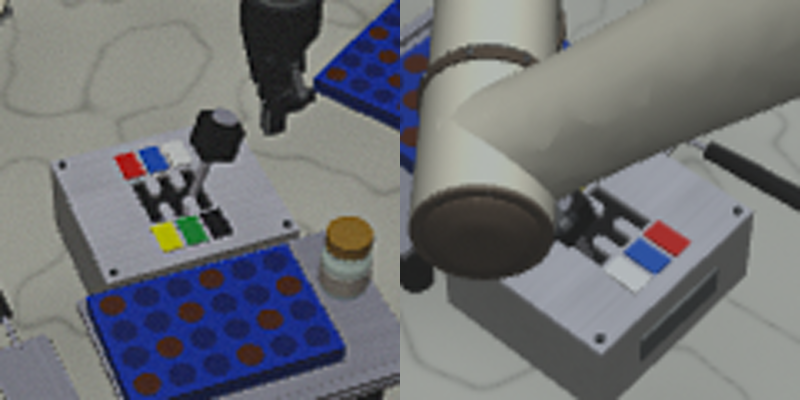

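Request:
drive_tool(
  increments=[
    [-1,[0.04,0,0],0],
    [-1,[0.03,0,0],0],
    [-1,[0.03,0,0],0],
    [-1,[0.03,0,0],0],
    [-1,[0.03,0,0],0],
    [-1,[0,0,0],0],
  ],
)

```text
clock: 7.42
position: [539.4, 107.6, 154.9]
ee_rot: [-0.648, 0.762, -0.0, 0.0]
contact_force: [0.8, 1.1, 0.6]
gripper_width: -0.0
```

```bash
python3 loc.py | grep -v "^s\|^d"; python3 look.py p5; python3 cap.py 0,0.17|grep cap
```

```text
t 7.425 local -0.6792033225681902 57.38818673291545 154.87312159317884
tool axes in gearbox
 [[-0. -1.  0.]
 [-1.  0. -0.]
 [ 0. -0. -1.]]
F local [0.60874454 1.25256419 0.63326977] -0.014779932306895479
0.0 -0.31 scene crop cap,knob,base [[153.0, 102.0], [155.0, 119.0], [158.0, 138.0]] side [244.0, 191.0]
0.0 -0.2 scene crop cap,knob,base [[159.0, 109.0], [161.0, 125.0], [162.0, 143.0]] side [228.0, 177.0]
0.0 -0.1 scene crop cap,knob,base [[165.0, 118.0], [166.0, 133.0], [167.0, 150.0]] side [213.0, 165.0]
0.0 0 scene crop cap,knob,base [[171.0, 128.0], [171.0, 142.0], [171.0, 157.0]] side [198.0, 154.0]
0.0 0.05 scene crop cap,knob,base [[174.0, 133.0], [174.0, 146.0], [173.0, 162.0]] side [190.0, 149.0]
0.17 -0.31 scene crop cap,knob,base [[178.0, 98.0], [177.0, 115.0], [176.0, 134.0]] side [222.0, 211.0]
0.17 -0.2 scene crop cap,knob,base [[185.0, 105.0], [184.0, 121.0], [182.0, 140.0]] side [205.0, 197.0]
0.17 -0.1 scene crop cap,knob,base [[192.0, 113.0], [189.0, 128.0], [186.0, 146.0]] side [190.0, 186.0]
0.17 0 scene crop cap,knob,base [[198.0, 123.0], [195.0, 137.0], [191.0, 154.0]] side [175.0, 175.0]
0.17 0.05 scene crop cap,knob,base [[201.0, 128.0], [197.0, 142.0], [193.0, 158.0]] side [168.0, 170.0]
```

View pics/p5.png

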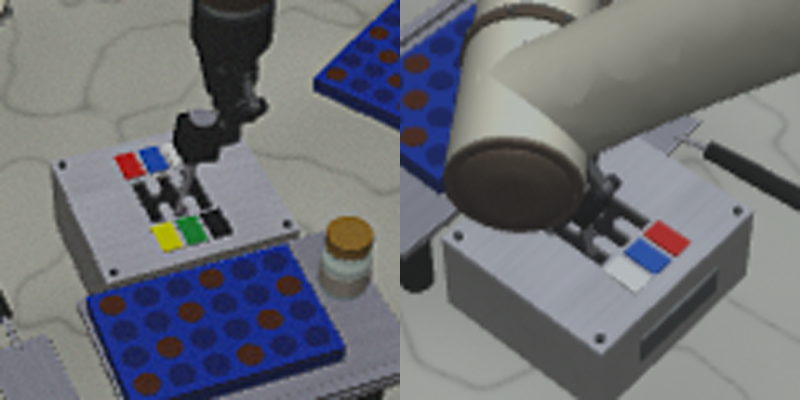

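Request:
drive_tool(
  increments=[
    [-1,[0.03,0,0],0],
    [-1,[0.03,0,0],0],
    [-1,[0.022,0,0],0],
    [-1,[0.01,0,0],0],
    [-1,[0,0,0],0],
  ],
)

```text
clock: 8.15
position: [534.7, 80.5, 154.6]
ee_rot: [-0.648, 0.762, 0.0, -0.0]
contact_force: [0.8, 0.9, 0.6]
gripper_width: 0.3
```

```bash
python3 loc.py | grep -v "^s\|^d"; python3 look.py p6
```

```text
t 8.15 local -1.0105085110149115 29.885409145809003 154.56813970880992
tool axes in gearbox
 [[-0.    -1.    -0.001]
 [-1.     0.    -0.001]
 [ 0.001  0.001 -1.   ]]
F local [0.69032401 0.98577214 0.6117715 ] 0.3286010332555401
```

View pics/p6.png

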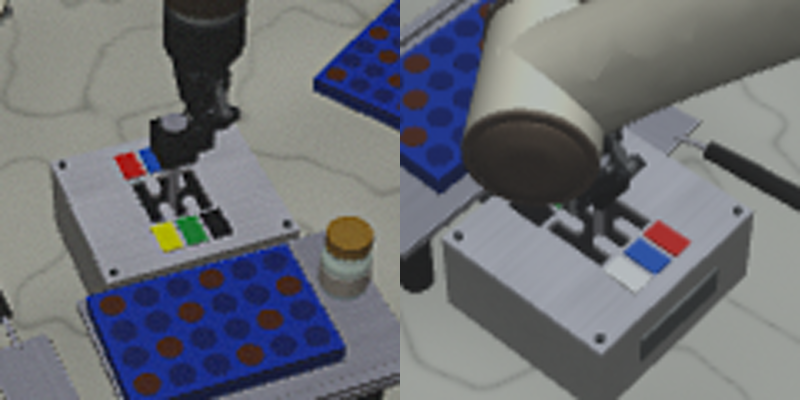

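Lever is at the middle column (across ≈ 0). Now I'll retreat, rise, turn back and go around to the far side.

Request:
drive_tool(
  increments=[
    [-1,[-0.06,0,0],0],
    [-1,[-0.06,0,0],0],
    [-1,[0,0,-0.12],0],
    [-1,[0,-0.1,-0.08],0.0873],
    [-1,[0,0,0],0.0873],
    [-1,[0,0,0],0.0873],
    [-1,[0,0,0],0.0873],
    [-1,[0,0,0],0.0873],
    [-1,[0,0,0],0.0873],
    [-1,[0,0,0],0.0873],
    [-1,[0,0,0],0.0873],
    [-1,[0,0,0],0.0873],
    [-1,[0,0,0],0],
  ],
)

```text
clock: 9.88
position: [570.3, 112.9, 214.4]
ee_rot: [0.079, 0.997, -0.0, -0.0]
contact_force: [-0.3, -0.5, 0.0]
gripper_width: -0.3
```

```bash
python3 loc.py | grep -v "^s\|^d"; python3 look.py p7
```

```text
t 9.875 local 29.004683351067484 67.50382948601543 214.40448014939363
tool axes in gearbox
 [[-1.    -0.003 -0.001]
 [-0.003  1.    -0.   ]
 [ 0.001 -0.    -1.   ]]
F local [-0.21261048 -0.54021776  0.00907876] -0.2952519266381041
```

View pics/p7.png

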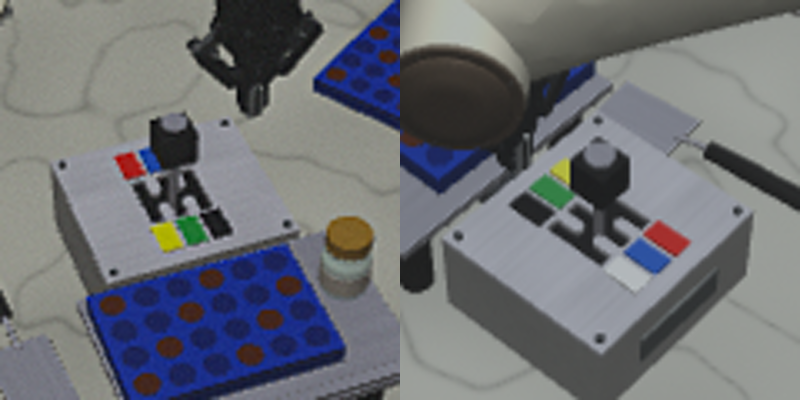

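The side view shows the cap at (201,154) in the crop, against (198,154) predicted for upright, so the knob stands in the middle column. Next is the far side.

Request:
drive_tool(
  increments=[
    [-1,[-0.07,0,0],0],
    [-1,[0,-0.1125,0],0],
    [-1,[0,-0.1125,0],0],
    [-1,[0,0,0],0],
    [-1,[0,0,0.08],0],
    [-1,[0,0,0.08],0],
    [-1,[0,0,0.07],0],
    [-1,[0,0,0],0],
  ],
)

```text
clock: 10.98
position: [579.4, 42.3, 144.1]
ee_rot: [0.08, 0.997, -0.001, -0.002]
contact_force: [-0.2, 0.4, 0.8]
gripper_width: 0.1
```

```bash
python3 loc.py | grep -v "^s\|^d"; python3 look.py p8
```

```text
t 10.975 local 49.250293856604955 -0.7097256902927516 144.06501640352042
tool axes in gearbox
 [[-1.    -0.001 -0.004]
 [-0.001  1.    -0.002]
 [ 0.004 -0.002 -1.   ]]
F local [-0.24366713  0.32814205  0.78930446] 0.08745995859302343
```

View pics/p8.png

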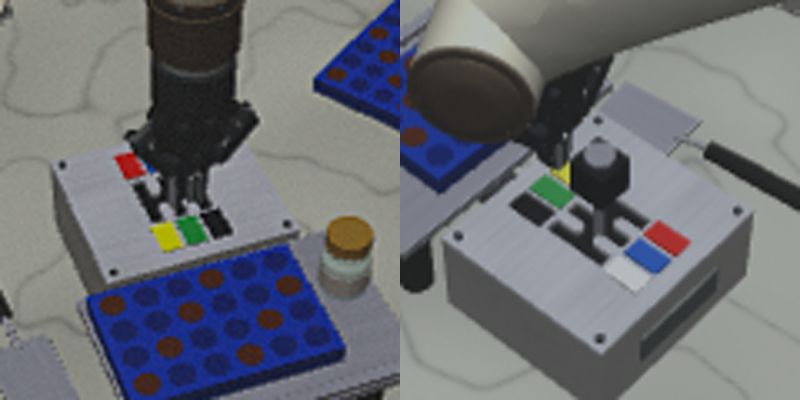

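Fingers are behind the knob on its far side, and the knob hasn't moved. Pushing -x (+tool x) about 45 mm first.

Request:
drive_tool(
  increments=[
    [-1,[0.04,0,0],0],
    [-1,[0.03,0,0],0],
    [-1,[0.03,0,0],0],
    [-1,[0.03,0,0],0],
    [-1,[0.02,0,0],0],
    [-1,[0,0,0],0],
  ],
)

```text
clock: 11.82
position: [535.3, 49.1, 145.8]
ee_rot: [0.08, 0.997, 0.0, -0.0]
contact_force: [1.8, -0.0, 0.8]
gripper_width: -0.1
```

```bash
python3 loc.py | grep -v "^s\|^d"; python3 look.py p9
```

```text
t 11.825 local 4.643673999380984 -1.0293473144127891 145.82932028690132
tool axes in gearbox
 [[-1.  0. -0.]
 [ 0.  1.  0.]
 [ 0.  0. -1.]]
F local [1.77613785 0.25348299 0.81174206] -0.11797637445884672
```

View pics/p9.png

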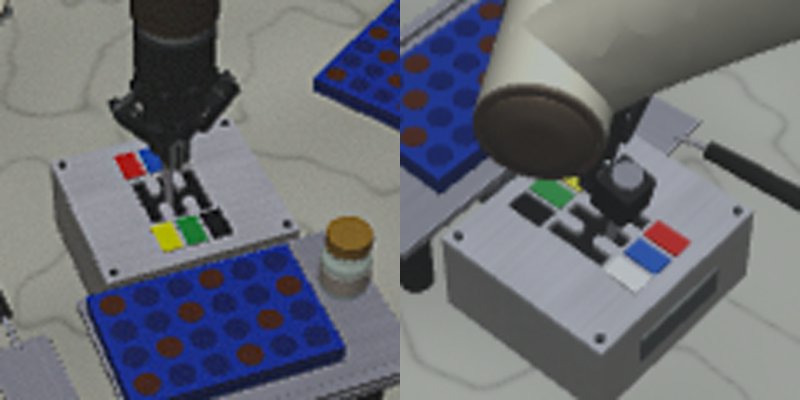

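It's entering the blue slot (side cap at (229,175), which means along ≈ -0.2). I'll continue to the end.

Request:
drive_tool(
  increments=[
    [-1,[0.02,0,0],0],
    [-1,[0.02,0,0],0],
    [-1,[0.008,0,0],0],
    [-1,[0,0,0],0],
  ],
)

```text
clock: 12.42
position: [521.1, 51.3, 145.6]
ee_rot: [0.08, 0.997, -0.0, -0.0]
contact_force: [0.7, -0.7, -1.2]
gripper_width: -0.3
```

Request:
drive_tool(
  increments=[
    [-1,[0.006,0,0],0],
    [-1,[0,0,0],0],
  ],
)

```text
clock: 12.68
position: [519.8, 51.6, 145.7]
ee_rot: [0.081, 0.997, -0.0, -0.0]
contact_force: [2.0, 0.3, -1.5]
gripper_width: 0.0
```

```bash
python3 loc.py | grep -v "^s\|^d"; python3 look.py p10
```

```text
t 12.675 local -11.088516287897326 -1.1018523192254968 145.70029921570884
tool axes in gearbox
 [[-1.  0. -0.]
 [ 0.  1. -0.]
 [ 0. -0. -1.]]
F local [ 1.90577815  0.59903526 -1.46507993] 0.019757905495897034
```

View pics/p10.png

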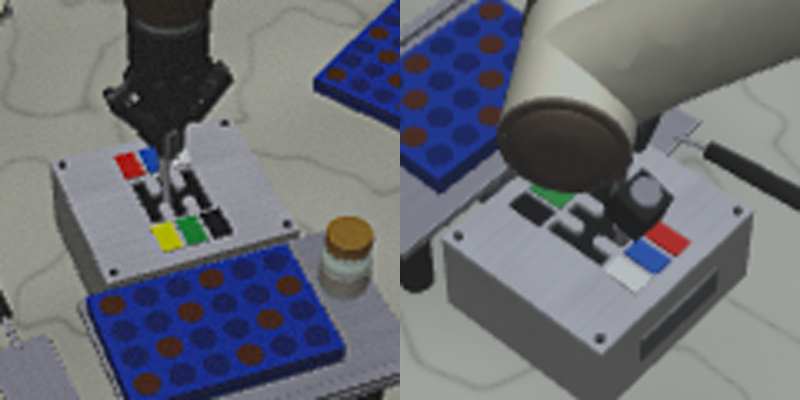

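The cap at (246,191) matches the predicted home (244,191). I'll nudge on until the end stop shows in the force.

Request:
drive_tool(
  increments=[
    [-1,[0.006,0,0],0],
    [-1,[0,0,0],0],
  ],
)

```text
clock: 13.02
position: [518.1, 51.9, 145.7]
ee_rot: [0.08, 0.997, 0.0, 0.0]
contact_force: [2.5, 0.2, -1.7]
gripper_width: -0.1
```

Request:
drive_tool(
  increments=[
    [-1,[0.006,0,0],0],
    [-1,[0,0,0],0],
  ],
)

```text
clock: 13.28
position: [517.1, 52.2, 145.9]
ee_rot: [0.08, 0.997, 0.0, 0.001]
contact_force: [5.2, -0.8, -2.9]
gripper_width: -0.1
```

Request:
drive_tool(
  increments=[
    [-1,[0.006,0,0],0],
    [-1,[0,0,0],0],
  ],
)

```text
clock: 13.52
position: [516.6, 52.6, 146.0]
ee_rot: [0.08, 0.997, 0.0, 0.002]
contact_force: [8.0, -2.9, -5.2]
gripper_width: 0.0
```

The force reached 8 N and motion is stalling, so the lever is at the stop. I'll back off, rise and check.

Request:
drive_tool(
  increments=[
    [-1,[-0.06,0,0],0],
    [-1,[-0.08,0,0],0],
    [-1,[0,0,-0.15],0],
    [-1,[0,0,-0.15],0],
    [-1,[0,0.17,-0.05],0],
    [-1,[0,0.17,0],0],
    [-1,[0,0.17,0],0],
    [-1,[0,0,0],0],
  ],
)

```text
clock: 14.52
position: [579.8, 199.5, 249.8]
ee_rot: [0.079, 0.997, -0.0, -0.001]
contact_force: [-0.4, 0.3, 0.4]
gripper_width: 0.2
```

```bash
python3 loc.py | grep -v "^s\|^d"; python3 look.py p11; python3 -c "
from bench import *
import cv2
cv2.imwrite('pics/f.png',get_image('scene')[:,:,::-1])"
```

```text
t 14.525 local 24.405049774635597 154.55751050845583 249.75876025162327
tool axes in gearbox
 [[-1.    -0.004 -0.002]
 [-0.004  1.    -0.001]
 [ 0.002 -0.001 -1.   ]]
F local [-0.45776927  0.21707726  0.37976407] 0.2191693428373297
```

View pics/p11.png

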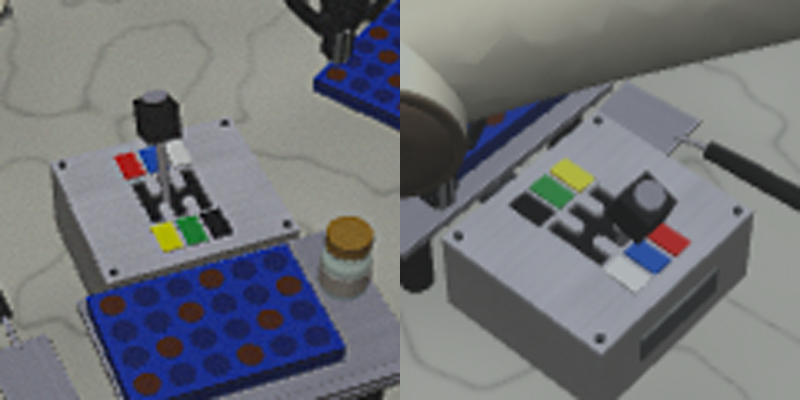

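View pics/f.png

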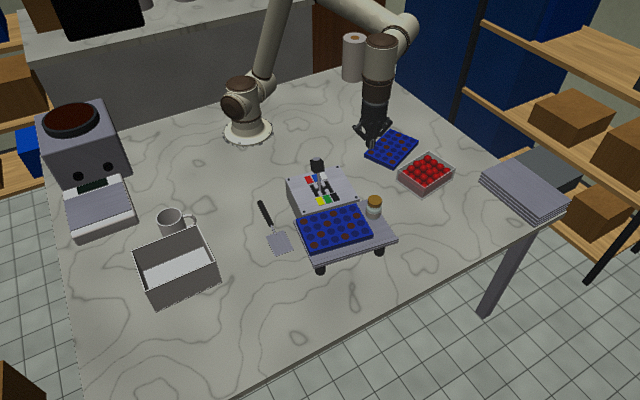

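The lever stands in the near-middle (blue) slot. Its cap is at (153,97) in the scene crop and (251,191) in the side crop, against (153,102) and (244,191) predicted for home. Everything else looks unmoved and the robot is clear of the bench.

```bash
python3 -c "
from bench import *
print(job_done(), read_state()['clock'])"
```

```text
the job is handed in; nothing more can be done
the job is handed in; nothing more can be done
```

The lever now stands fully home in the blue slot (near side, middle column), and the job is handed in. With the fingers shut, I pushed the knob out of the white slot into the cross channel, along it to the middle column, then into the blue slot, and it entered no other slot on the way.

**Seating:** the last push stalled at the end stop at about 8 N along the push. After I backed off, the cap stayed at the predicted home position in both cameras, within about 2 mm.

**Other checks:** the arm was clear of everything. In the last scene picture the mould, jar, spatula and other items look unmoved. The clock read about 14.5 s at the last check, and the highest force in the readings was about 10 N. No check failed, but the two cameras placed the gearbox about 3 mm apart, so I used the fit to both.

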